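# Gauge the caddy spacers and fit the one that passes

### The job

Take the gauge pin from its wooden stand and try it gently in the bores of the three caddy spacers, never forcing it, until you find the one that it goes down right to the desk. Then put the pin back upright, fully down in its stand, and slip that spacer gently over the spindle of the bare turntable until it stands flat on the disc. Leave the two other spacers standing where they are, and everything else alone.

Things in the scene. Friction and masses are not known exactly. Their poses are not given: they have to be found in the camera images.
- spacer_a: one of three like grey plastic spacers, loose: 42 x 42 mm, 40 mm tall, about 80 g; more than 35 N cracks it. Upright round bore in the middle, mouth 17.2 mm wide, 1 mm chamfer. In one of the three (unknown which) it runs straight through to the desk; in the other two a step 14 mm below the top narrows it to 11 mm and stops the pin. Origin: centre of underside; z up the bore; x, y square to the sides.
- spacer_b: one of three like grey plastic spacers, loose: 42 x 42 mm, 40 mm tall, about 80 g; more than 35 N cracks it. Upright round bore in the middle, mouth 17.2 mm wide, 1 mm chamfer. In one of the three (unknown which) it runs straight through to the desk; in the other two a step 14 mm below the top narrows it to 11 mm and stops the pin. Origin: centre of underside; z up the bore; x, y square to the sides.
- spacer_c: one of three like grey plastic spacers, loose: 42 x 42 mm, 40 mm tall, about 80 g; more than 35 N cracks it. Upright round bore in the middle, mouth 17.2 mm wide, 1 mm chamfer. In one of the three (unknown which) it runs straight through to the desk; in the other two a step 14 mm below the top narrows it to 11 mm and stops the pin. Origin: centre of underside; z up the bore; x, y square to the sides.
- pin: aluminium gauge pin, about 80 g: round shaft 16 mm across and 55 mm long, its foot chamfered by 1.5 mm over the last 2 mm, under a square grip 24 x 24 mm and 30 mm tall (85 mm overall). Starts upright in the stand. Origin: centre of the foot; z points up the shaft to the grip; x, y square to the grip's sides.
- stand: dark wooden block fixed to the desk, 60 x 60 x 40 mm tall, with a round blind hole 19 mm across (2 mm chamfer) and 28 mm deep in its middle; the pin stands in it on the hole's floor, 12 mm over the desk. Origin: centre of the underside, z up.
- turntable: bare base of the caddy, fixed to the desk: plywood disc 120 mm across and 10 mm thick with an upright aluminium spindle in its middle, 15 mm across, reaching 58 mm over the desk, its last 6 mm tapered to 8 mm. A spacer that fits slides down it until it stands on the disc. Origin: centre of the disc's underside, z up the spindle.
- dish: small round glazed dish 94 mm across, 18 mm tall; leave alone. Origin: centre of the underside.
- pencil_cup: black plastic pencil cup with pencils, 80 mm across, 100 mm tall (170 with the pencils); leave alone. Origin: centre of the underside.
- eraser: pink eraser 45 x 20 x 12 mm; leave alone. Origin: centre of the underside.
- sharpener: small metal pencil sharpener 26 x 16 x 14 mm; leave alone. Origin: centre of the underside.
- glue_stick: upright glue stick, 26 mm across, 85 mm tall; leave alone. Origin: centre of the underside.
- tape_roll: roll of clear tape lying flat, 70 mm across, 18 mm tall; leave alone. Origin: centre of the underside.
Mind the look-alikes: they are no part of the job. Leave any yellow look-alike of the spacer_b alone.

How it is judged:
On the way, in this order (a step that is already met when the one before it is completed fails the run):
1. the pin is down in the bore of a spacer to within 14 mm of the desk side (26 mm or more deep) (((z of pin in the frame of spacer_a below 0.014 m and horizontal distance between pin and spacer_a below 0.004 m and angle between the z axis of pin and the z axis of spacer_a, either way round below 0.12 rad) or (z of pin in the frame of spacer_b below 0.014 m and horizontal distance between pin and spacer_b below 0.004 m and angle between the z axis of pin and the z axis of spacer_b, either way round below 0.12 rad) or (z of pin in the frame of spacer_c below 0.014 m and horizontal distance between pin and spacer_c below 0.004 m and angle between the z axis of pin and the z axis of spacer_c, either way round below 0.12 rad))), for 0.2 s.
2. the pin is back upright in its stand, within 5 mm of the hole's floor (z of pin in the frame of stand below 0.017 m and horizontal distance between pin and stand below 0.006 m and angle between pin's own z axis and vertical below 0.15 rad), for 0.2 s.
At the end, for the whole second after the job is handed in: One spacer is on the spindle, upright and down on the disc within 3 mm, released and at rest; the pin is upright in its stand within 5 mm of the hole's floor; the two other spacers stand upright within 40 mm of where they started (all of step 2 and linear speed of pin below 0.02 m/s and ((z of spacer_a in the frame of turntable between 0.007 and 0.013 m and horizontal distance between spacer_a and turntable below 0.004 m and angle between spacer_a's own z axis and vertical below 0.1 rad and linear speed of spacer_a below 0.02 m/s and distance of each of spacer_b, spacer_c from where it was at the start of the episode below 0.04 m and angle between each of spacer_b, spacer_c's own z axis and vertical below 0.12 rad) or (distance of each of spacer_a, spacer_c from where it was at the start of the episode below 0.04 m and angle between each of spacer_a, spacer_c's own z axis and vertical below 0.12 rad and z of spacer_b in the frame of turntable between 0.007 and 0.013 m and horizontal distance between spacer_b and turntable below 0.004 m and angle between spacer_b's own z axis and vertical below 0.1 rad and linear speed of spacer_b below 0.02 m/s) or (distance of each of spacer_a, spacer_b from where it was at the start of the episode below 0.04 m and angle between each of spacer_a, spacer_b's own z axis and vertical below 0.12 rad and z of spacer_c in the frame of turntable between 0.007 and 0.013 m and horizontal distance between spacer_c and turntable below 0.004 m and angle between spacer_c's own z axis and vertical below 0.1 rad and linear speed of spacer_c below 0.02 m/s))); the robot touches nothing.
It fails at once if the pin is forced against a spacer with more than 35 N (contact force between pin and spacer_a above 35 N or contact force between pin and spacer_b above 35 N or contact force between pin and spacer_c above 35 N).
It fails at once if a spacer is dropped or pressed on the turntable or its spindle with more than 35 N (contact force between any of spacer_a, spacer_b, spacer_c and turntable above 35 N).
It fails at once if a bystander (cup, eraser, sharpener, glue stick, tape roll, dish) is moved by more than 30 mm (distance of any of pencil_cup, eraser, sharpener, glue_stick, tape_roll, dish from where it was at the start of the episode above 0.03 m).
It also fails if it takes over 72 s, if anything falls off the work surface, if the arm or the gripper's body presses on something with over 40 N, if the wrist force passes 120 N, or if a joint passes its speed limit or range.

### The arm

A 6-joint arm with a two-finger parallel gripper is mounted at the origin on the work surface. World frame = base frame: x ahead of the robot, y to its left, z up, the work surface at z = 0. Lengths are in m, angles in rad, forces in N, time in s.
With the tool pointing down it reaches from about 0.35 to 0.975 m from the base axis. Payload 4.9 kg.
Tool frame: the origin (TCP) lies on the centre line of the jaws, within the pads' length; the fingertips stand 17 mm ahead of it and the grasp point (between the pads) lies 2 mm behind it; z points along the fingers, y is the direction in which the jaws open and shut (so a half turn about z gives the same grasp; the last joint's range is limited). The gripper opens to 85 mm and grips with 20 to 120 N. Pads are 22 mm wide; open, the fingers measure 114 mm over their backs; the gripper's body (76 mm by 85 mm) begins 54 mm behind the grasp point. The pads swing forward as they close: fully open they stand 13 mm farther back than shut.
Start: joints at [-1.438, 0.053, 1.613, -0, 1.476, -0.119], TCP at [0.156, -0.605, 0.248] pointing down, gripper open.
Joint ranges: [-3.01, 3.01], [-1.01, 2.22], [0.06, 2.58], [-1.02, 4.17], [0.09, 2.62], [-3.14, 3.14]. Speed limits (rad/s): [2.57, 2.57, 3.14, 3.14, 3.14, 3.14].

### API

Orientations are given as [roll, pitch, yaw] about the fixed x, y, z axes, in that order (R = Rz(yaw) Ry(pitch) Rx(roll)).
In Python, from rig import ctrl gives the robot as it stands.
- The arm moves only by the tool drive_tool, never from a script. Its argument "deltas" is a list that holds one entry, the list of rows, each a list of 5 numbers: the opening, from -1 (shut) to 1 (fully open), then the shift along the tool's x, y, z each as a share of 20 mm, from -1 to 1, then the turn about the tool's z as a share of 0.08 rad, from -1 to 1. A call has exactly 5 rows; each row shifts and turns the commanded pose from where the row before left it, along the tool's axes as they then stand; what a row does not reach is not made up. A row lasts 1/12 s, in which the tool goes at most 41.7 mm and 7.16 degrees, less where a joint would pass 70% of its speed; a pose out of reach is approached as far as the arm can. A call with a number of a shift or a turn outside -1 to 1 is refused whole. A call with a gripper value outside its range is refused whole. The fingers move at their own pace and stop on an object; the grip force is fixed at half the most. Time passes only in rows, so rows that do not move let the fingers close, or fill a call up. It gives the time, the measured TCP pose, the force and the opening at its end, in the units of the state.
- ctrl.read_state(): the state, without advancing time (a new reading comes with each control period).
- ctrl.capture(name): name is "side" or "top"; returns the picture (420x560x3 uint8, red, green, blue); there is no depth.
- ctrl.calibration(name): a dict with "fx", "fy", "cx", "cy" (pixels), "origin" and "attitude" of the camera in the world. Camera axes: x right, y down, z forward; pixel columns grow to the right and rows downward; lengths in m; the calibration is good to about 2 mm. A picture is of the moment at which its call begins. calibration takes no time and is no camera call.
- ctrl.sign_off(): hands the job in, once; it reports no verdict.
Trained networks look in the newest picture that a camera, given by its name, has taken for a name from the list of things; names that differ only in an ending like _2 or _b are one class to them, and where a whole thing is asked for, a point or a joint stands for the part that bears it (a point fixed in the world has none). Each returns a list of dicts, best first, with "score" (0 to 1); they miss things now and then, are a little off and sometimes report something else, mostly with a low value. They report only what shows in the picture. A call takes as long as a camera call. They do not tell look-alikes from the thing itself.
- ctrl.boxes_of(camera, target): "rect" ([left, top, width, height] in pixels, round what is visible of it).
The state is a dict: "time": time; "joint_pos": joint angles; "joint_vel": joint speeds; "effort": joint torques, N m; "eef_pos": TCP position; "orientation": TCP orientation; "contact_force": force on the tool from outside, world axes, zero at the start; "torque": the same for the moment, N m; "finger_gap": finger opening in m.
Only numpy, scipy, OpenCV 4.12 (cv2) and the standard library are available. Lean on these libraries where they do the work, as an engineer would, in place of code of your own. Each camera call takes 0.05 s, during which the arm holds its last target.

## Working session

There is one attempt and no reset: what is moved stays moved. The work goes in short steps, Python scripts to look and compute and a tool call to move; the robot and the scene stay as the last step left them, time stands still between calls to the robot, and variables do not carry over. Pictures are saved under pics/ and viewed, and the job is handed in when it is done.

Besides the shell and the picture viewer there is one more tool, called by a JSON object that holds its "op" and its "data", one argument or row to a line. drive_tool: Moves the arm, as the interface text tells. Its arguments: {"type":"object","properties":{"deltas":{"type":"array"}},"required":["deltas"]}

```bash
ls; mkdir -p pics
python3 - <<'E'
from rig import ctrl
import cv2
for n in ("side","top"):
    im=ctrl.capture(n); cv2.imwrite(f"pics/{n}0.png",im[:,:,::-1])
    print(n,ctrl.calibration(n))
    for t in ["spacer_a","pin","stand","turntable"]:
        print(t,[( [round(v) for v in d["rect"]],round(d["score"],2)) for d in ctrl.boxes_of(n,t)])
print(ctrl.read_state())
E
```

```text
pics
side {'fx': 439.5388337924856, 'fy': 439.5388337924856, 'cx': 282.11897436852735, 'cy': 206.18613075838945, 'origin': array([ 0.31304211, -0.81216006,  0.61315931]), 'attitude': array([-2.11364204e+00,  5.60123072e-05, -2.96985631e-01])}
spacer_a [([243, 282, 26, 34], 0.94), ([243, 228, 18, 28], 0.91), ([222, 203, 25, 24], 0.91), ([214, 314, 31, 43], 0.78)]
pin [([347, 239, 12, 30], 0.58)]
stand [([330, 254, 40, 33], 0.81)]
turntable [([270, 187, 46, 28], 0.92), ([300, 264, 8, 6], 0.41)]
top {'fx': 497.56448565846756, 'fy': 497.56448565846756, 'cx': 277.28114375777926, 'cy': 204.9496677304383, 'origin': array([0.4706716 , 0.07819533, 1.4728447 ]), 'attitude': array([-3.05344284,  0.01760469, -1.57785049])}
spacer_a [([368, 247, 20, 20], 0.77), ([398, 270, 15, 19], 0.65), ([303, 234, 19, 16], 0.55), ([288, 128, 24, 20], 0.5), ([259, 243, 17, 17], 0.48)]
pin [([366, 178, 12, 7], 0.48)]
stand [([355, 170, 24, 28], 0.82)]
turntable [([231, 170, 45, 42], 0.89)]
{'time': 0.5, 'joint_pos': array([-1.43796808e+00,  5.27340586e-02,  1.61295329e+00, -5.03898250e-08,
        1.47605098e+00, -1.18975601e-01]), 'joint_vel': array([-8.20366483e-05,  4.24872741e-04, -8.69688849e-04, -2.62484876e-04,
        3.03521903e-03,  6.47017224e-05]), 'effort': array([-1.18294312e-03, -3.93217099e+01, -3.70027149e+01, -2.22244771e-04,
        1.40382395e-03, -8.00247015e-07]), 'eef_pos': array([ 0.15572759, -0.60523296,  0.24825057]), 'orientation': array([-3.14144800e+00, -1.72414747e-05,  2.51803847e-01]), 'contact_force': array([-0.03118881,  0.11807665,  1.34103655]), 'torque': array([ 0.00716778, -0.05758531, -0.00266043]), 'finger_gap': 0.08513566375337592}
```

View pics/side0.png

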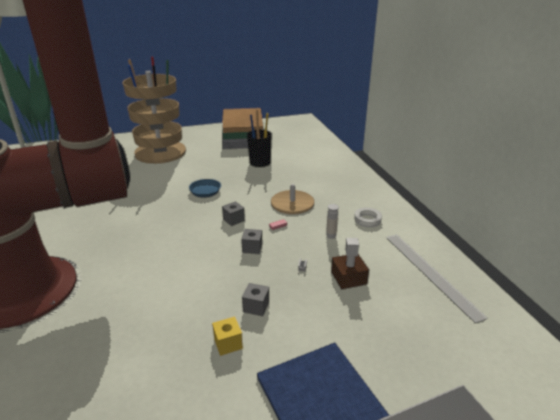

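View pics/top0.png

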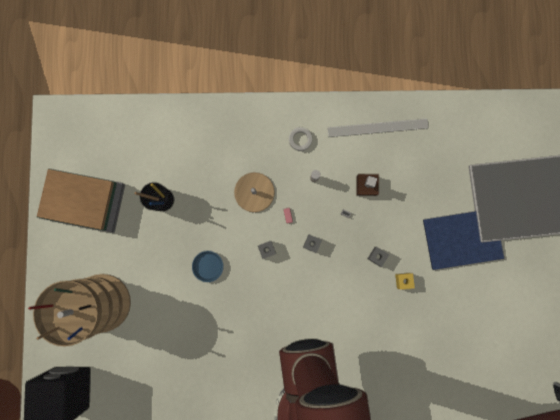

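Run:
```python
import cv2
a=cv2.imread("pics/side0.png")[180:370,190:390]
cv2.imwrite("pics/side0z.png",cv2.resize(a,None,fx=3.1,fy=3.1,interpolation=cv2.INTER_CUBIC)[:600])
b=cv2.imread("pics/top0.png")[110:300,220:430]
cv2.imwrite("pics/top0z.png",cv2.resize(b,None,fx=3.1,fy=3.1,interpolation=cv2.INTER_CUBIC))
```

```text
(no output)
```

View pics/side0z.png

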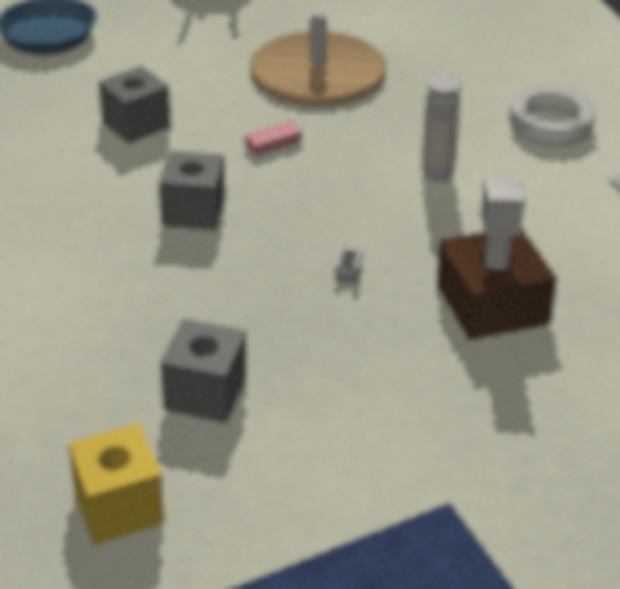

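View pics/top0z.png

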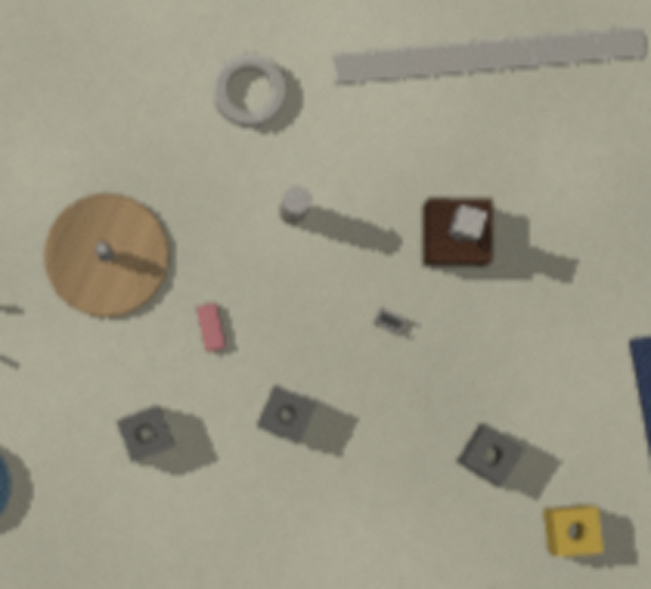

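The three grey spacers sit in the top view at about (267,250), (312,243) and (378,257). The yellow one at (406,282), which is (228,335) in the side view, is the look-alike, so I leave it alone. The pin and stand are at (368,184), and the turntable is at (254,192). Next I fit the models to each view separately to get precise positions.

```bash
cat > fit.py <<'E'
import numpy as np, cv2, pickle
from scipy.spatial.transform import Rotation as R
from scipy.optimize import minimize
S=6
class Cam:
    def __init__(s,c):
        s.c=c; s.R=R.from_euler('xyz',c['attitude']).as_matrix(); s.o=np.array(c['origin'])
    def proj(s,P):
        q=(np.atleast_2d(P)-s.o)@s.R
        return np.c_[s.c['fx']*q[:,0]/q[:,2]+s.c['cx'], s.c['fy']*q[:,1]/q[:,2]+s.c['cy']]
    def ray(s,uv,z):
        d=s.R@np.array([(uv[0]-s.c['cx'])/s.c['fx'],(uv[1]-s.c['cy'])/s.c['fy'],1])
        return s.o+d*(z-s.o[2])/d[2]
def sq(x,y,yaw,h,z):
    c,s=np.cos(yaw),np.sin(yaw)
    return np.array([[x+c*a-s*b,y+s*a+c*b,z] for a,b in ((h,h),(-h,h),(-h,-h),(h,-h))])
def circ(x,y,r,z,n=40):
    t=np.arange(n)*2*np.pi/n
    return np.c_[x+r*np.cos(t),y+r*np.sin(t),np.full(n,z)]
# a layer: list of point sets; each filled as convex hull. painter order
def box_layers(cam,x,y,yaw,h,z0,z1,hole=None):
    b=sq(x,y,yaw,h,z0);t=sq(x,y,yaw,h,z1);L=[]
    for i in range(4):
        j=(i+1)%4
        m=(b[i]+b[j]+t[i]+t[j])/4; n=m-np.array([x,y,(z0+z1)/2])
        if n@(cam.o-m)>0: L.append(np.array([b[i],b[j],t[j],t[i]]))
    L.append(t)
    if hole: L.append(circ(x,y,hole,z1))
    return L
def shadow(pts_bot,pts_top,sh,z1,zg=0):
    k=(z1-zg)/0.04
    t=pts_top.copy(); t[:,0]+=sh[0]*k; t[:,1]+=sh[1]*k; t[:,2]=zg
    return np.r_[pts_bot,t]
def residual(img,cam,layers,roi,blur=0.7,extra=0):
    x0,y0,x1,y1=roi; H,W=y1-y0,x1-x0
    lab=np.zeros((H*S,W*S),np.uint8)
    for i,L in enumerate(layers):
        p=(cam.proj(L)+0.5-[x0,y0])*S-0.5   # pixel centre convention: integer = centre
        hull=cv2.convexHull(p.astype(np.float32))[:,0]
        cv2.fillConvexPoly(lab,np.round(hull*16).astype(np.int32),i+1,shift=4)
    A=[]
    for i in range(len(layers)+1):
        m=(lab==i).astype(np.float32)
        m=cv2.GaussianBlur(m,(0,0),blur*S)
        A.append(cv2.resize(m,(W,H),interpolation=cv2.INTER_AREA).ravel())
    A=np.array(A).T
    Y=img[y0:y1,x0:x1].reshape(-1,3).astype(float)
    C=np.linalg.lstsq(A.T@A+1e-3*np.eye(A.shape[1]),A.T@Y,rcond=None)[0]
    r=np.clip(np.abs(Y-A@C),0,60)
    return (r**2).mean(), (A@C).reshape(H,W,3)
def m_spacer(cam,p):
    x,y,yaw,sx,sy=p
    b=sq(x,y,yaw,.021,0);t=sq(x,y,yaw,.021,.04)
    return [shadow(b,t,(sx,sy),.04)]+box_layers(cam,x,y,yaw,.021,0,.04,.0092)
def m_stand(cam,p):   # stand only + pin
    x,y,yaw,px,py,pyaw,sx,sy=p
    b=sq(x,y,yaw,.03,0);t=sq(x,y,yaw,.03,.04)
    L=[shadow(b,t,(sx,sy),.04),
       shadow(np.c_[circ(px,py,.008,0)[:,:2]+np.array([sx,sy])*1.0,np.zeros(40)],sq(px,py,pyaw,.012,.097),(sx,sy),.097)]
    L+=box_layers(cam,x,y,yaw,.03,0,.04,.0115)
    L+=[np.r_[circ(px,py,.008,.036),circ(px,py,.008,.067)]]
    L+=box_layers(cam,px,py,pyaw,.012,.067,.097)
    return L
def m_tt(cam,p):
    x,y,sx,sy=p
    b=circ(x,y,.06,0);t=circ(x,y,.06,.01)
    L=[shadow(b,t,(sx,sy),.01),np.r_[b,t],t,
       shadow(circ(x,y,.0075,.01),circ(x,y,.0065,.055),(sx,sy),.055,.01),
       np.r_[circ(x,y,.0075,.01),circ(x,y,.0075,.052),circ(x,y,.004,.058)], circ(x,y,.004,.058)]
    return L
def fit(model,imgs_cams,p0,steps,margin=10,z=None):
    rois=[]
    for img,cam in imgs_cams:
        P=np.vstack([cam.proj(L) for L in model(cam,p0)])
        a=np.floor(P.min(0))-margin;b=np.ceil(P.max(0))+margin
        rois.append([max(int(a[0]),0),max(int(a[1]),0),min(int(b[0]),560),min(int(b[1]),420)])
    f=lambda p:sum(residual(i,c,model(c,p),r)[0] for (i,c),r in zip(imgs_cams,rois))
    n=len(p0);best=None
    p=np.array(p0,float)
    for k in range(3):
        sim=np.vstack([p]+[p+np.eye(n)[i]*steps[i]*(0.5**k)*(1 if k%2==0 else -1) for i in range(n)])
        r=minimize(f,p,method='Nelder-Mead',options=dict(initial_simplex=sim,maxfev=220,xatol=1e-5,fatol=1e-3))
        p=r.x
    return p,r.fun,rois
E
cat > run1.py <<'E'
from rig import ctrl
from fit import *
C={n:Cam(ctrl.calibration(n)) for n in("side","top")}
I={n:cv2.imread(f"pics/{n}0.png") for n in C}
T=C['top']
init={'s1':(267,250),'s2':(312,243),'s3':(378,257)}
def rep(k,model,p0,steps):
    out=[]
    for n in C:
        p,f,rois=fit(model,[(I[n],C[n])],p0,steps)
        print(k,n,np.round(p[:-2],4),np.round(p[-2:],3),'res',round(f,1),flush=True)
        out.append(p)
        x0,y0,x1,y1=rois[0]
        m=residual(I[n],C[n],model(C[n],p),rois[0])[1]
        v=np.hstack([I[n][y0:y1,x0:x1],np.clip(m,0,255).astype(np.uint8)])
        cv2.imwrite(f"pics/fit_{k}_{n}.png",cv2.resize(v,None,fx=4,fy=4,interpolation=cv2.INTER_NEAREST))
for k,uv in init.items():
    g=T.ray(uv,.04); yaw={'s1':-.3,'s2':.4,'s3':.5}[k]
    best=rep(k,m_spacer,[g[0],g[1],-yaw if k!='s1' else .3,-.006,-.04],[.005,.005,.15,.01,.01])
g=T.ray((367,185),.04); q=T.ray((371.5,181.5),.097)
rep('stand',m_stand,[g[0],g[1],0,q[0],q[1],-.2,-.006,-.04],[.004,.004,.1,.004,.004,.15,.01,.01])
g=T.ray((254,192),.01)
rep('tt',m_tt,[g[0],g[1],-.006,-.04],[.004,.004,.01,.01])
E
time python3 run1.py
```

```text
s1 side [0.4711 0.1318 0.2723] [-0.012 -0.042] res 513.5
s1 top [0.4694 0.1345 0.354 ] [-0.013 -0.04 ] res 6.5
s2 side [ 0.488   0.     -0.3647] [-0.014 -0.041] res 384.1
s2 top [ 0.4862  0.0027 -0.407 ] [-0.014 -0.041] res 13.2
s3 side [ 0.4498 -0.1891 -0.5388] [-0.014 -0.042] res 206.1
s3 top [ 0.4475 -0.1872 -0.5496] [-0.014 -0.04 ] res 69.2
stand side [ 0.6588 -0.1623 -0.044   0.659  -0.1629 -0.3428] [-0.013 -0.042] res 225.6
stand top [ 0.6566 -0.161  -0.0251  0.6572 -0.1602 -0.3161] [-0.014 -0.042] res 36.8
tt side [0.6418 0.1688] [-0.014 -0.042] res 202.8
tt top [0.6406 0.1733] [-0.013 -0.04 ] res 43.5
real	2m0.739s
user	1m47.741s
sys	0m2.293s
```

Run:
```python
import cv2,numpy as np
V=[cv2.imread(f"pics/fit_{k}_{n}.png") for k in("s1","s2","s3","stand","tt") for n in("side","top")]
V=[cv2.resize(v,(390,int(v.shape[0]*390/v.shape[1])))[:118] for v in V]
V=[cv2.copyMakeBorder(v,0,118-v.shape[0],0,0,cv2.BORDER_CONSTANT) for v in V]
cv2.imwrite("pics/fits.png",np.vstack([np.hstack(V[i:i+2]) for i in range(0,10,2)]))
```

```text
(no output)
```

View pics/fits.png

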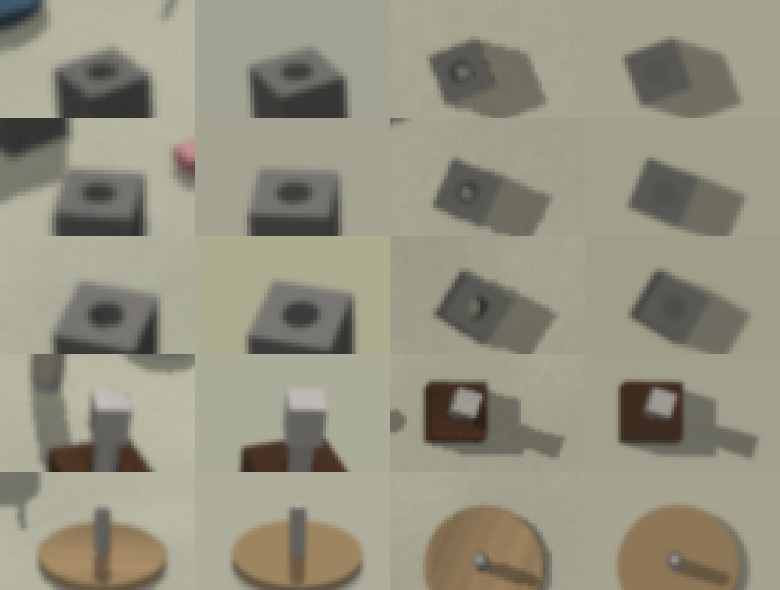

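The fits match both views at the stated heights. Side minus top is a steady offset of about (+2, −2.5) mm, which is in line with the calibration error. Now I move towards the pin.

{"op": "drive_tool", "data": {
  "deltas": [
    [[1,0.9,-0.8,0,0.73],[1,0.9,-0.8,0,0.73],[1,0.9,-0.8,0,0.73],[1,0.9,-0.8,0,0.73],[1,0.9,-0.8,0,0.73]]
  ]
}}

```text
time: 0.92
eef_pos: [0.2343, -0.5133, 0.2484]
orientation: [3.141, -0.0, -0.044]
contact_force: [0.8, -0.0, 0.6]
finger_gap: 0.0853
```

{"op": "drive_tool", "data": {
  "deltas": [
    [[1,0.9,-0.8,0,0.73],[1,0.9,-0.8,0,0.73],[1,0.9,-0.8,0,0.73],[1,0.9,-0.8,0,0.73],[1,0.9,-0.8,0,0.73]]
  ]
}}

```text
time: 1.33
eef_pos: [0.3358, -0.4487, 0.2486]
orientation: [3.141, -0.0, -0.335]
contact_force: [0.2, -0.9, -0.6]
finger_gap: 0.0857
```

```bash
cat > go.py <<'E'
import sys
from rig import ctrl
import numpy as np
from scipy.spatial.transform import Rotation as R
def st():
    s=ctrl.read_state(); return s
def rel(x,y,z,yaw=None):
    s=st(); M=R.from_euler('xyz',s['orientation']).as_matrix()
    d=np.array([x,y,z])-s['eef_pos']; psi=s['orientation'][2]
    print('t',round(s['time'],2),'pos',np.round(s['eef_pos'],4),'rpy',np.round(s['orientation'],4),'gap',round(s['finger_gap'],4),'F',np.round(s['contact_force'],1))
    print('tool-units total',np.round(M.T@d/0.02,2), 'turn units', None if yaw is None else round(-(yaw-psi)/0.08,2))
if __name__=="__main__":
    a=[float(v) for v in sys.argv[1:]]; rel(*a)
E
python3 go.py 0.658 -0.1615 0.2 -0.33
```

```text
t 1.33 pos [ 0.3358 -0.4487  0.2486] rpy [ 3.1413e+00 -3.0000e-04 -3.3520e-01] gap 0.0857 F [ 0.2 -0.9 -0.6]
tool-units total [ 10.49 -18.86   2.43] turn units -0.06
```

{"op": "drive_tool", "data": {
  "deltas": [
    [[1,0.55,-1,0.1,0],[1,0.55,-1,0.1,0],[1,0.55,-1,0.1,0],[1,0.55,-1,0.1,0],[1,0.55,-1,0.1,0]]
  ]
}}

```text
time: 1.75
eef_pos: [0.4203, -0.372, 0.2384]
orientation: [3.141, -0.0, -0.332]
contact_force: [0.2, -0.5, -0.2]
finger_gap: 0.0852
```

{"op": "drive_tool", "data": {
  "deltas": [
    [[1,0.55,-1,0.1,0],[1,0.55,-1,0.1,0],[1,0.55,-1,0.1,0],[1,0.55,-1,0.1,0],[1,0.55,-1,0.1,0]]
  ]
}}

```text
time: 2.17
eef_pos: [0.5049, -0.2954, 0.2284]
orientation: [3.141, -0.0, -0.332]
contact_force: [0.7, -1.1, -0.5]
finger_gap: 0.0857
```

{"op": "drive_tool", "data": {
  "deltas": [
    [[1,0.55,-1,0.1,0],[1,0.55,-1,0.1,0],[1,0.55,-1,0.1,0],[1,0.55,-1,0.1,0],[1,0.55,-1,0.1,0]]
  ]
}}

```text
time: 2.58
eef_pos: [0.5895, -0.2188, 0.2183]
orientation: [3.142, -0.0, -0.332]
contact_force: [-0.4, -1.0, 0.1]
finger_gap: 0.0849
```

```bash
python3 go.py 0.658 -0.1615 0.2 -0.33
```

```text
t 2.58 pos [ 0.5895 -0.2188  0.2183] rpy [ 3.1415e+00 -2.0000e-04 -3.3210e-01] gap 0.0849 F [-0.4 -1.   0.1]
tool-units total [ 2.3  -3.83  0.91] turn units -0.03
```

{"op": "drive_tool", "data": {
  "deltas": [
    [[1,0.56,-0.94,0.2,0],[1,0.56,-0.94,0.2,0],[1,0.56,-0.94,0.2,0],[1,0.56,-0.94,0.2,0],[1,0,0,0,0]]
  ]
}}

```text
time: 3.0
eef_pos: [0.6572, -0.1605, 0.2011]
orientation: [-3.14, 0.001, -0.329]
contact_force: [-1.4, 0.7, 0.0]
finger_gap: 0.0858
```

```bash
python3 - <<'E'
from rig import ctrl
import cv2,numpy as np
im={n:ctrl.capture(n)[:,:,::-1] for n in("side","top")}
for n in im: cv2.imwrite(f"pics/{n}1.png",im[n])
a=cv2.resize(im["side"][130:300,260:440],None,fx=3.3,fy=3.3,interpolation=cv2.INTER_CUBIC)
b=cv2.resize(im["top"][110:280,300:420],None,fx=1.6,fy=1.6,interpolation=cv2.INTER_CUBIC)
b=cv2.copyMakeBorder(b,0,a.shape[0]-b.shape[0],0,0,cv2.BORDER_CONSTANT)
cv2.imwrite("pics/z1.png",np.hstack([a,b]))
E
python3 go.py 0.658 -0.1615 0.084 -0.33
```

```text
t 3.1 pos [ 0.6557 -0.1627  0.2018] rpy [ 3.1412e+00  9.0000e-04 -3.3090e-01] gap 0.0853 F [-0.1  0.3 -0.3]
tool-units total [ 0.09 -0.1   5.89] turn units -0.01
```

View pics/z1.png

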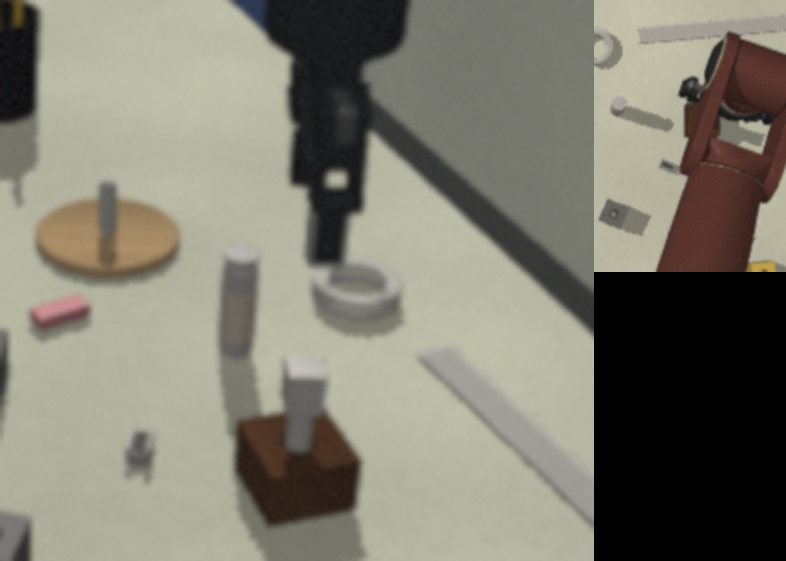

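The side view shows the open jaws above the stand, lined up roughly along the camera axis, with nothing in the way. I descend.

{"op": "drive_tool", "data": {
  "deltas": [
    [[1,0.09,-0.1,1,0],[1,0,0,1,0],[1,0,0,1,0],[1,0,0,1,0],[1,0,0,1,0]]
  ]
}}

```text
time: 3.52
eef_pos: [0.6574, -0.163, 0.1021]
orientation: [3.141, -0.001, -0.333]
contact_force: [0.3, -0.2, 1.3]
finger_gap: 0.085
```

{"op": "drive_tool", "data": {
  "deltas": [
    [[1,0,0,0.8,0],[1,0,0,0.1,0],[1,0,0,0,0],[0,0,0,0,0],[-0.3,0,0,0,0]]
  ]
}}

```text
time: 3.93
eef_pos: [0.659, -0.1627, 0.0865]
orientation: [3.141, -0.003, -0.333]
contact_force: [-0.4, 0.3, 0.6]
finger_gap: 0.0638
```

```bash
python3 go.py 0.658 -0.1615 0.084 -0.33
```

```text
t 3.93 pos [ 0.659  -0.1627  0.0865] rpy [ 3.1415 -0.0033 -0.3326] gap 0.0638 F [-0.4  0.3  0.6]
tool-units total [-0.06 -0.04  0.13] turn units -0.03
```

{"op": "drive_tool", "data": {
  "deltas": [
    [[-0.5,0,0,0,0],[-0.6,0,0,0,0],[-0.7,0,0,0,0],[-0.8,0,0,0,0],[-0.8,0,0,0,0]]
  ]
}}

```text
time: 4.35
eef_pos: [0.6586, -0.1621, 0.0854]
orientation: [3.142, -0.002, -0.332]
contact_force: [-0.2, 1.1, 3.5]
finger_gap: 0.0228
```

{"op": "drive_tool", "data": {
  "deltas": [
    [[-1,0,0,0,0],[-1,0,0,0,0],[-1,0,0,0,0],[-1,0,0,0,0],[-1,0,0,0,0]]
  ]
}}

```text
time: 4.77
eef_pos: [0.6586, -0.1621, 0.0854]
orientation: [-3.142, -0.002, -0.332]
contact_force: [-0.4, 0.9, 5.0]
finger_gap: 0.0231
```

The grip is seated: the gap is 23 mm and the side force is about 1 N. I lift straight up and go over the nearest grey spacer, s3 at top (378,257), without lowering yet.

{"op": "drive_tool", "data": {
  "deltas": [
    [[-1,0,0,-0.3,0],[-1,0,0,-0.7,0],[-1,0,0,-1,0],[-1,0,0,-1,0],[-1,0,0,-0.8,0]]
  ]
}}

```text
time: 5.18
eef_pos: [0.6578, -0.1619, 0.1622]
orientation: [3.141, 0.0, -0.332]
contact_force: [1.0, 0.3, -0.2]
finger_gap: 0.0229
```

{"op": "drive_tool", "data": {
  "deltas": [
    [[-1,-0.6,0.3,0,0],[-1,-0.9,0.45,0,0],[-1,-1,0.5,0,0],[-1,-1,0.5,0,0],[-1,-1,0.5,0,0]]
  ]
}}

```text
time: 5.6
eef_pos: [0.5568, -0.1749, 0.1605]
orientation: [3.142, 0.001, -0.332]
contact_force: [0.2, 0.3, -0.5]
finger_gap: 0.0231
```

{"op": "drive_tool", "data": {
  "deltas": [
    [[-1,-1,0.5,0,0],[-1,-1,0.5,0,0],[-1,-1,0.5,0,0],[-1,-1,0.5,0,0],[-1,-0.9,0.4,0,0]]
  ]
}}

```text
time: 6.02
eef_pos: [0.4482, -0.1883, 0.1605]
orientation: [3.142, 0.001, -0.332]
contact_force: [-0.1, 0.3, -0.6]
finger_gap: 0.0234
```

{"op": "drive_tool", "data": {
  "deltas": [
    [[-1,0,0,0,0],[-1,0,0,0,0],[-1,0,0,0,0],[-1,0,0,0,0],[-1,0,0,0,0]]
  ]
}}

```text
time: 6.43
eef_pos: [0.4505, -0.1884, 0.1605]
orientation: [-3.142, -0.0, -0.332]
contact_force: [-0.3, 0.2, -1.3]
finger_gap: 0.0234
```

```bash
python3 go.py 0.449 -0.1885 0.16 -0.33
python3 - <<'E'
from rig import ctrl
import cv2,numpy as np
im={n:ctrl.capture(n)[:,:,::-1] for n in("side",)}
for n in im: cv2.imwrite(f"pics/{n}2.png",im[n])
a=cv2.resize(im["side"][200:340,180:330],None,fx=4,fy=4,interpolation=cv2.INTER_CUBIC)
cv2.imwrite("pics/z2.png",a)
E
python3 go.py 0.449 -0.1885 0.16 -0.33
```

```text
t 6.43 pos [ 0.4505 -0.1884  0.1605] rpy [-3.1415 -0.     -0.3316] gap 0.0234 F [-0.3  0.2 -1.3]
tool-units total [-0.07  0.03  0.03] turn units -0.02
t 6.48 pos [ 0.4505 -0.1884  0.1604] rpy [-3.1415e+00  2.0000e-04 -3.3160e-01] gap 0.023 F [0.9 0.  0. ]
tool-units total [-0.07  0.03  0.02] turn units -0.02
```

View pics/z2.png

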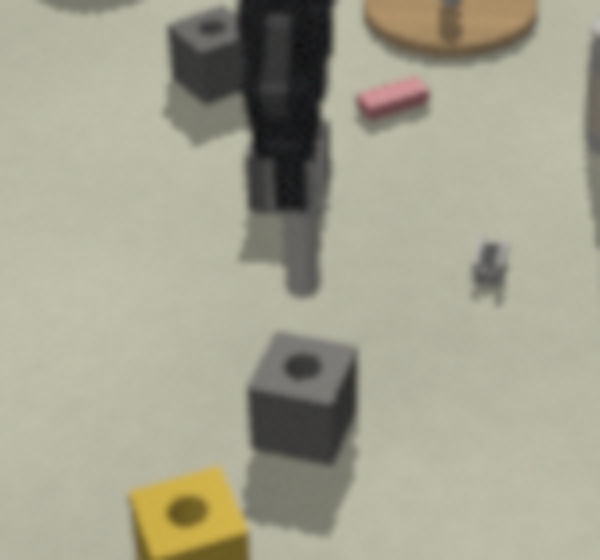

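```bash
cat > pinfit.py <<'E'
from fit import *
from rig import ctrl
C={n:Cam(ctrl.calibration(n)) for n in("side","top")}
def m_pin(cam,p,zf):
    x,y=p[:2]
    return [np.r_[circ(x,y,.0065,zf),circ(x,y,.008,zf+.002),circ(x,y,.008,zf+.055)]]
def fitpin(img,cam,p0,zf,up=16,half=9,down=6):
    u,v=cam.proj([[p0[0],p0[1],zf]])[0]
    roi=[int(u)-half,int(v)-up,int(u)+half+1,int(v)+down]
    f=lambda p:residual(img,cam,m_pin(cam,p,zf),roi)[0]
    best=None
    for s in(.003,-.002,.001):
        sim=np.array([p0,[p0[0]+s,p0[1]],[p0[0],p0[1]+s]])
        r=minimize(f,p0,method='Nelder-Mead',options=dict(initial_simplex=sim,xatol=2e-5,fatol=1e-3)); p0=list(r.x)
    return r.x,r.fun
def fitspacer(img,cam,p0,margin=4):
    return fit(m_spacer,[(img,cam)],p0,[.002,.002,.05,.003,.003],margin=margin)
E
python3 - <<'E'
from pinfit import *
i2=cv2.imread("pics/side2.png"); i0=cv2.imread("pics/side0.png")
p,f=fitpin(i2,C['side'],[.4505,-.1884],.0870); print('pin side',p,f)
for nm,i in(("0",i0),("2",i2)):
    q,f,_=fitspacer(i,C['side'],[.4498,-.1891,-.539,-.0137,-.041]); print('s3',nm,np.round(q,4),f)
E
```

```text
pin side [ 0.45159902 -0.18755875] 325.0197693710171
s3 0 [ 0.4498 -0.1891 -0.5389 -0.0138 -0.0416] 103.06061026864407
s3 2 [ 0.4498 -0.189  -0.5406 -0.0138 -0.0417] 105.4632962275004
```

Run:
```python
from pinfit import *
i2=cv2.imread("pics/side2.png")
print(C['side'].proj([[.4505,-.1884,.087]]))
for up,half in((8,9),(10,7),(12,7),(14,6)):
  for zf in (.087,):
    p,f=fitpin(i2,C['side'],[.4505,-.1884],zf,up,half); print(up,half,np.round(p,4),round(f,1))
```

```text
[[254.64395763 271.62562452]]
8 9 [ 0.4515 -0.1884] 149.9
10 7 [ 0.4517 -0.188 ] 184.3
12 7 [ 0.4516 -0.1879] 216.9
14 6 [ 0.4516 -0.1875] 200.1
```

{"op": "drive_tool", "data": {
  "deltas": [
    [[-1,-0.07,0.08,0.2,0],[-1,0,0,0.6,0],[-1,0,0,0.7,0],[-1,0,0,0.45,0],[-1,0,0,0.1,0]]
  ]
}}

```text
time: 6.9
eef_pos: [0.4465, -0.1886, 0.1161]
orientation: [-3.14, 0.005, -0.332]
contact_force: [-0.9, -0.4, -1.7]
finger_gap: 0.0232
```

```bash
cat > look.py <<'E'
import sys
from rig import ctrl
import cv2
n,tag,x0,y0,x1,y1=sys.argv[1],sys.argv[2],*map(int,sys.argv[3:7])
im=ctrl.capture(n)[:,:,::-1]; cv2.imwrite(f"pics/{n}{tag}.png",im)
c=im[y0:y1,x0:x1]; k=min(700/c.shape[1],560/c.shape[0])
cv2.imwrite(f"pics/z{tag}.png",cv2.resize(c,None,fx=k,fy=k,interpolation=cv2.INTER_CUBIC))
E
python3 go.py 0.4487 -0.1895 0.1184; python3 look.py side 3 215 235 295 320; python3 go.py 0.4487 -0.1895 0.1184
python3 - <<'E'
from pinfit import *
i2=cv2.imread("pics/side3.png")
for up,half in((8,8),(10,7),(12,7)):
    p,f=fitpin(i2,C['side'],[.449,-.19],ctrl.read_state()['eef_pos'][2]-.0734,up,half); print(up,half,np.round(p,4),round(f,1))
E
```

```text
t 6.9 pos [ 0.4465 -0.1886  0.1161] rpy [-3.1405  0.0051 -0.3322] gap 0.0232 F [-0.9 -0.4 -1.7]
tool-units total [ 0.12  0.01 -0.12] turn units None
t 6.95 pos [ 0.4468 -0.1888  0.1168] rpy [-3.1406  0.0042 -0.3322] gap 0.0231 F [-0.9  0.6 -1.5]
tool-units total [ 0.1   0.   -0.08] turn units None
8 8 [ 0.4376 -0.2366] 296.5
10 7 [ 0.442  -0.2157] 394.4
12 7 [ 0.4428 -0.2118] 431.8
```

View pics/z3.png

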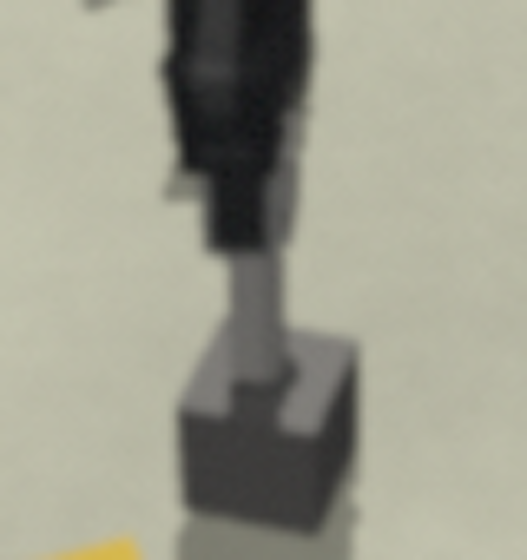

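{"op": "drive_tool", "data": {
  "deltas": [
    [[-1,0,0,0,0],[-1,0,0,0,0],[-1,0,0,0,0],[-1,0,0,0,0],[-1,0,0,0,0]]
  ]
}}

```text
time: 7.37
eef_pos: [0.4484, -0.1898, 0.1199]
orientation: [3.141, -0.001, -0.332]
contact_force: [0.2, 0.4, -1.7]
finger_gap: 0.023
```

```bash
python3 go.py 0.4487 -0.1895 0.1184; python3 look.py side 4 215 235 295 320
python3 - <<'E'
from pinfit import *
im=cv2.imread("pics/side4.png"); s=ctrl.read_state(); cam=C['side']
z=s['eef_pos'][2]-.0734; big=cv2.resize(im[255:310,225:285],None,fx=10,fy=10,interpolation=cv2.INTER_CUBIC)
def dr(P,c):
    q=((cam.proj(P)-[225,255]+.5)*10-.5).astype(int); cv2.polylines(big,[q],True,c,1)
e=s['eef_pos']
x,y=e[0]+.0011,e[1]+.0004   # pin in side frame
dr(circ(x,y,.0065,z),(0,0,255));dr(circ(x,y,.008,z+.002),(0,0,255));dr(circ(x,y,.008,z+.02),(0,0,255))
dr(circ(.4498,-.189,.0092,.04),(0,255,0)); dr(sq(.4498,-.189,-.54,.021,.04),(0,255,0))
print(z,x,y); cv2.imwrite("pics/z4.png",big)
E
```

```text
t 7.37 pos [ 0.4484 -0.1898  0.1199] rpy [ 3.1414e+00 -1.1000e-03 -3.3220e-01] gap 0.023 F [ 0.2  0.4 -1.7]
tool-units total [ 0.01 -0.02  0.08] turn units None
0.046385851142129286 0.4494206528501226 -0.1893044197683053
```

View pics/z4.png

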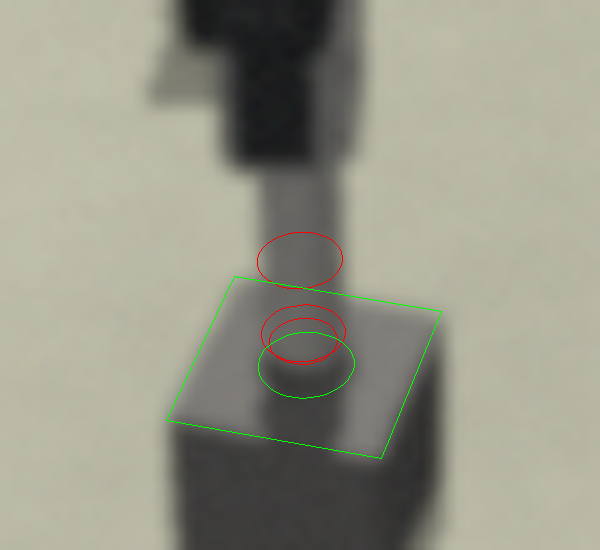

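The overlays line up within about 0.5 mm. I lower gently.

{"op": "drive_tool", "data": {
  "deltas": [
    [[-1,0.02,0,0.08,0],[-1,0,0,0.08,0],[-1,0,0,0.08,0],[-1,0,0,0.08,0],[-1,0,0,0.08,0]]
  ]
}}

```text
time: 7.83
eef_pos: [0.4486, -0.1895, 0.1113]
orientation: [-3.141, -0.0, -0.332]
contact_force: [0.2, 1.4, 3.8]
finger_gap: 0.0231
```

{"op": "drive_tool", "data": {
  "deltas": [
    [[-1,0,0,0.05,0],[-1,0,0,0.05,0],[-1,0,0,0.05,0],[-1,0,0,0.05,0],[-1,0,0,0,0]]
  ]
}}

```text
time: 8.25
eef_pos: [0.4483, -0.1896, 0.1069]
orientation: [-3.142, 0.0, -0.332]
contact_force: [0.2, 0.9, -0.9]
finger_gap: 0.0234
```

{"op": "drive_tool", "data": {
  "deltas": [
    [[-1,0,0,0.06,0],[-1,0,0,0.06,0],[-1,0,0,0.06,0],[-1,0,0,0.06,0],[-1,0,0,0.06,0]]
  ]
}}

```text
time: 8.67
eef_pos: [0.4484, -0.1897, 0.1012]
orientation: [3.142, -0.0, -0.332]
contact_force: [0.5, -0.1, -0.8]
finger_gap: 0.0233
```

{"op": "drive_tool", "data": {
  "deltas": [
    [[-1,0,0,0.05,0],[-1,0,0,0.05,0],[-1,0,0,0.05,0],[-1,0,0,0,0],[-1,0,0,0,0]]
  ]
}}

```text
time: 9.08
eef_pos: [0.4484, -0.1897, 0.0982]
orientation: [-3.142, 0.0, -0.332]
contact_force: [0.1, 0.2, -1.4]
finger_gap: 0.0229
```

Foot at about 0.0248 m, already past the step height, and no force yet. I carry on.

{"op": "drive_tool", "data": {
  "deltas": [
    [[-1,0,0,0.05,0],[-1,0,0,0.05,0],[-1,0,0,0.05,0],[-1,0,0,0.05,0],[-1,0,0,0,0]]
  ]
}}

```text
time: 9.5
eef_pos: [0.4483, -0.1897, 0.094]
orientation: [3.142, 0.0, -0.332]
contact_force: [0.4, -0.4, -0.4]
finger_gap: 0.0231
```

The foot is about 5 mm below where a step would be, with no load. s3 looks like the through bore, so I carry on down to the desk.

{"op": "drive_tool", "data": {
  "deltas": [
    [[-1,0,0,0.12,0],[-1,0,0,0.12,0],[-1,0,0,0.12,0],[-1,0,0,0.12,0],[-1,0,0,0.12,0]]
  ]
}}

```text
time: 9.92
eef_pos: [0.4483, -0.1897, 0.0819]
orientation: [3.142, 0.0, -0.332]
contact_force: [-0.9, 0.3, -0.7]
finger_gap: 0.023
```

{"op": "drive_tool", "data": {
  "deltas": [
    [[-1,0,0,0.06,0],[-1,0,0,0.06,0],[-1,0,0,0.06,0],[-1,0,0,0.05,0],[-1,0,0,0,0]]
  ]
}}

```text
time: 10.33
eef_pos: [0.4483, -0.1896, 0.0775]
orientation: [-3.142, 0.0, -0.332]
contact_force: [0.9, 0.1, -0.1]
finger_gap: 0.0232
```

{"op": "drive_tool", "data": {
  "deltas": [
    [[-1,0,0,0.04,0],[-1,0,0,0.04,0],[-1,0,0,0.03,0],[-1,0,0,0,0],[-1,0,0,0,0]]
  ]
}}

```text
time: 10.75
eef_pos: [0.4484, -0.1897, 0.0755]
orientation: [-3.142, 0.0, -0.332]
contact_force: [1.6, 0.3, -1.2]
finger_gap: 0.0232
```

The pin reaches the desk in s3, with the foot at about 2 mm and no load. That is step 1. I take a quick confirming picture, then withdraw straight up.

```bash
python3 look.py side 5 215 235 295 320
```

```text
(no output)
```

View pics/z5.png

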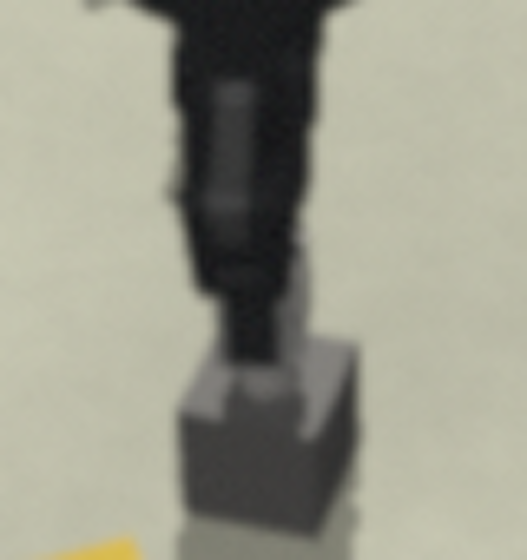

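{"op": "drive_tool", "data": {
  "deltas": [
    [[-1,0,0,-0.2,0],[-1,0,0,-0.4,0],[-1,0,0,-0.5,0],[-1,0,0,-0.5,0],[-1,0,0,-0.5,0]]
  ]
}}

```text
time: 11.22
eef_pos: [0.4488, -0.1899, 0.1192]
orientation: [3.141, -0.001, -0.332]
contact_force: [-0.4, 0.4, -2.0]
finger_gap: 0.0233
```

{"op": "drive_tool", "data": {
  "deltas": [
    [[-1,0,0,-0.6,0],[-1,0,0,-0.8,0],[-1,0,0,-0.7,0],[-1,0,0,0,0],[-1,0,0,0,0]]
  ]
}}

```text
time: 11.63
eef_pos: [0.4492, -0.1901, 0.1612]
orientation: [3.141, -0.003, -0.332]
contact_force: [-0.1, 0.4, -0.9]
finger_gap: 0.0233
```

```bash
python3 look.py side 6 180 200 330 340; python3 go.py 0.6583 -0.1620 0.16
```

```text
t 11.68 pos [ 0.4485 -0.1897  0.1598] rpy [ 3.1414e+00 -7.0000e-04 -3.3220e-01] gap 0.0231 F [-0.3 -0.2 -0.8]
tool-units total [ 9.46 -4.73 -0.  ] turn units None
```

View pics/z6.png

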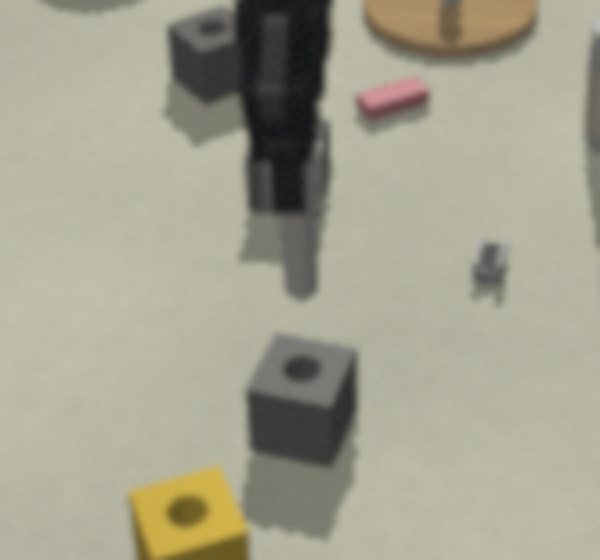

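The pin is out and the spacer stands where it was. Now I take the pin back to the stand.

{"op": "drive_tool", "data": {
  "deltas": [
    [[-1,0.5,-0.25,0,0],[-1,0.9,-0.45,0,0],[-1,1,-0.5,0,0],[-1,1,-0.5,0,0],[-1,1,-0.5,0,0]]
  ]
}}

```text
time: 12.1
eef_pos: [0.5461, -0.1762, 0.1578]
orientation: [-3.141, 0.003, -0.332]
contact_force: [0.1, 0.1, -0.6]
finger_gap: 0.0226
```

{"op": "drive_tool", "data": {
  "deltas": [
    [[-1,1,-0.5,0,0],[-1,1,-0.5,0,0],[-1,1,-0.5,0,0],[-1,1,-0.5,0,0],[-1,1,-0.5,0,0]]
  ]
}}

```text
time: 12.52
eef_pos: [0.657, -0.1616, 0.1574]
orientation: [-3.142, 0.003, -0.332]
contact_force: [-0.3, -0.1, -0.8]
finger_gap: 0.0234
```

{"op": "drive_tool", "data": {
  "deltas": [
    [[-1,0.07,-0.03,0.2,0],[-1,0,0,0.4,0],[-1,0,0,0,0],[-1,0,0,0,0],[-1,0,0,0,0]]
  ]
}}

```text
time: 12.93
eef_pos: [0.6572, -0.1621, 0.1467]
orientation: [3.142, 0.002, -0.333]
contact_force: [0.4, 0.6, -0.5]
finger_gap: 0.0231
```

```bash
python3 go.py 0.6585 -0.1621 0.0854
```

```text
t 12.93 pos [ 0.6572 -0.1621  0.1467] rpy [ 3.1415e+00  1.7000e-03 -3.3270e-01] gap 0.0231 F [ 0.4  0.6 -0.5]
tool-units total [ 0.07 -0.02  3.07] turn units None
```

{"op": "drive_tool", "data": {
  "deltas": [
    [[-1,0.06,-0.02,0.3,0],[-1,0,0,0.4,0],[-1,0,0,0.4,0],[-1,0,0,0.2,0],[-1,0,0,0,0]]
  ]
}}

```text
time: 13.35
eef_pos: [0.6584, -0.1616, 0.1191]
orientation: [-3.142, 0.004, -0.332]
contact_force: [1.0, 0.6, -1.5]
finger_gap: 0.023
```

{"op": "drive_tool", "data": {
  "deltas": [
    [[-1,0,0,0.1,0],[-1,0,0,0.1,0],[-1,0,0,0.1,0],[-1,0,0,0.1,0],[-1,0,0,0.1,0]]
  ]
}}

```text
time: 13.77
eef_pos: [0.6598, -0.1621, 0.1116]
orientation: [3.142, -0.0, -0.332]
contact_force: [-0.3, 0.2, -1.0]
finger_gap: 0.0229
```

```bash
python3 go.py 0.6586 -0.1621 0.0854
```

```text
t 13.77 pos [ 0.6598 -0.1621  0.1116] rpy [ 3.1416e+00 -4.0000e-04 -3.3220e-01] gap 0.0229 F [-0.3  0.2 -1. ]
tool-units total [-0.06  0.02  1.31] turn units None
```

{"op": "drive_tool", "data": {
  "deltas": [
    [[-1,-0.05,0,0.15,0],[-1,0,0,0.2,0],[-1,0,0,0.2,0],[-1,0,0,0.2,0],[-1,0,0,0.2,0]]
  ]
}}

```text
time: 14.18
eef_pos: [0.6585, -0.1617, 0.0919]
orientation: [-3.142, 0.0, -0.332]
contact_force: [-0.4, 0.7, -1.2]
finger_gap: 0.0233
```

{"op": "drive_tool", "data": {
  "deltas": [
    [[-1,0,0,0.1,0],[-1,0,0,0.08,0],[-1,0,0,0.05,0],[-1,0,0,0.05,0],[-1,0,0,0,0]]
  ]
}}

```text
time: 14.6
eef_pos: [0.6587, -0.1617, 0.0869]
orientation: [3.142, -0.0, -0.332]
contact_force: [-0.6, -0.0, 0.1]
finger_gap: 0.0232
```

```bash
python3 go.py 0.6586 -0.1621 0.0854
```

```text
t 14.6 pos [ 0.6587 -0.1617  0.0869] rpy [ 3.1416 -0.     -0.3322] gap 0.0232 F [-0.6 -0.   0.1]
tool-units total [0.   0.02 0.07] turn units None
```

Foot about 1.5 mm above the hole floor. I set it down, then release.

{"op": "drive_tool", "data": {
  "deltas": [
    [[-1,0,0,0.04,0],[-1,0,0,0.04,0],[-1,0,0,0,0],[-0.8,0,0,0,0],[-0.6,0,0,0,0]]
  ]
}}

```text
time: 15.02
eef_pos: [0.6587, -0.1618, 0.0854]
orientation: [3.142, -0.0, -0.332]
contact_force: [0.4, -0.2, -0.8]
finger_gap: 0.023
```

{"op": "drive_tool", "data": {
  "deltas": [
    [[-0.4,0,0,0,0],[-0.1,0,0,0,0],[0.3,0,0,0,0],[0.7,0,0,0,0],[1,0,0,0,0]]
  ]
}}

```text
time: 15.43
eef_pos: [0.6587, -0.1618, 0.0854]
orientation: [-3.142, -0.0, -0.332]
contact_force: [-0.8, -0.5, 0.4]
finger_gap: 0.0726
```

{"op": "drive_tool", "data": {
  "deltas": [
    [[1,0,0,0,0],[1,0,0,0,0],[1,0,0,-0.3,0],[1,0,0,-0.6,0],[1,0,0,-0.8,0]]
  ]
}}

```text
time: 15.85
eef_pos: [0.6579, -0.1614, 0.119]
orientation: [-3.142, 0.003, -0.332]
contact_force: [0.3, -0.5, -0.3]
finger_gap: 0.0853
```

{"op": "drive_tool", "data": {
  "deltas": [
    [[1,0,0,-1,0],[1,0,0,-1,0],[1,0,0,-1,0],[1,0,0,-0.8,0],[1,0,0,0,0]]
  ]
}}

```text
time: 16.27
eef_pos: [0.6612, -0.1626, 0.2021]
orientation: [3.141, -0.01, -0.332]
contact_force: [-0.1, -0.2, 0.4]
finger_gap: 0.0856
```

```bash
python3 look.py side 7 260 130 440 300; python3 go.py 0.4485 -0.1897 0.16 -0.54
```

```text
t 16.32 pos [ 0.6603 -0.1623  0.1995] rpy [ 3.1415 -0.0067 -0.3321] gap 0.0855 F [0.3 0.3 0.3]
tool-units total [-9.58  4.75  1.91] turn units 2.6
```

View pics/z7.png

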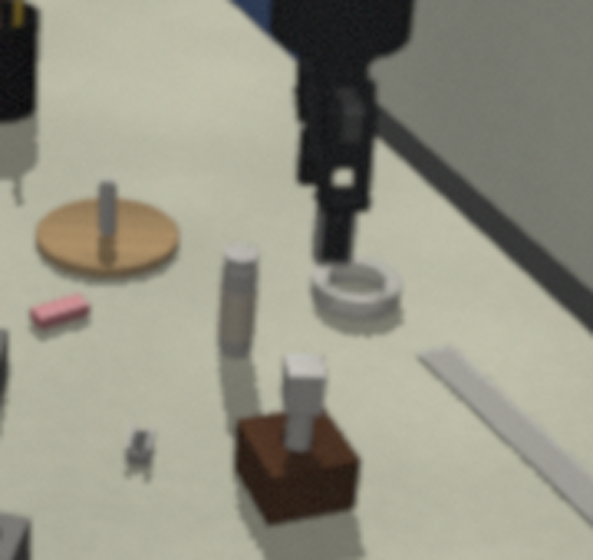

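The pin is upright and fully down in the stand, as at the start. Next is spacer s3: I fit its current pose and the yellow neighbour for clearance, and approach above it.

{"op": "drive_tool", "data": {
  "deltas": [
    [[1,-0.96,0.48,0.1,0],[1,-0.96,0.48,0.1,0],[1,-0.96,0.48,0.1,0],[1,-0.96,0.48,0.1,0],[1,-0.96,0.48,0.1,0]]
  ]
}}

```text
time: 16.73
eef_pos: [0.5505, -0.1755, 0.1836]
orientation: [-3.141, 0.002, -0.332]
contact_force: [-0.1, 0.1, 0.5]
finger_gap: 0.0858
```

{"op": "drive_tool", "data": {
  "deltas": [
    [[1,-0.96,0.48,0.1,0],[1,-0.96,0.48,0.1,0],[1,-0.96,0.48,0.1,0],[1,-0.96,0.48,0.1,0],[1,-0.96,0.48,0.1,0]]
  ]
}}

```text
time: 17.15
eef_pos: [0.4441, -0.1894, 0.1738]
orientation: [-3.141, 0.002, -0.332]
contact_force: [0.9, 0.3, 0.2]
finger_gap: 0.0855
```

{"op": "drive_tool", "data": {
  "deltas": [
    [[1,0,0,0.2,0.65],[1,0,0,0.2,0.65],[1,0,0,0.2,0.65],[1,0,0,0.2,0.65],[1,0,0,0,0]]
  ]
}}

```text
time: 17.57
eef_pos: [0.4446, -0.1892, 0.1572]
orientation: [-3.142, 0.004, -0.541]
contact_force: [0.9, 0.5, 0.5]
finger_gap: 0.0853
```

```bash
python3 look.py side 8 180 200 330 340; python3 look.py top 8 300 150 450 320; python3 go.py 0.4485 -0.1897 0.026 -0.54
python3 - <<'E'
from pinfit import *
i=cv2.imread("pics/side8.png")
q,f,_=fitspacer(i,C['side'],[.4498,-.189,-.54,-.0138,-.0416]); print('s3',np.round(q,4),f)
E
```

```text
t 17.67 pos [ 0.4453 -0.1895  0.1584] rpy [-3.1415e+00  1.8000e-03 -5.3890e-01] gap 0.0856 F [ 0.6 -0.3 -0.3]
tool-units total [ 0.15 -0.07  6.62] turn units 0.01
s3 [ 0.4491 -0.1904 -0.5463 -0.0138 -0.0418] 107.02569191227931
```

```bash
python3 look.py side 8b 190 200 320 340
```

```text
(no output)
```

View pics/z8b.png

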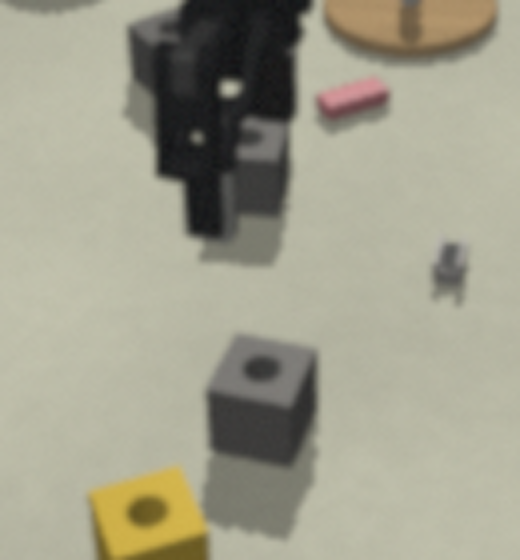

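Jaws sit over s3 (side pixel about (255,293)) with clear room to the yellow one. Descending.

{"op": "drive_tool", "data": {
  "deltas": [
    [[1,0.14,-0.04,0.8,0],[1,0,0,1,0],[1,0,0,1,0],[1,0,0,1,0],[1,0,0,0.8,0]]
  ]
}}

```text
time: 18.13
eef_pos: [0.4483, -0.1903, 0.066]
orientation: [3.142, 0.001, -0.539]
contact_force: [-0.0, -0.7, -0.9]
finger_gap: 0.0854
```

```bash
python3 look.py side 9 190 200 320 340; python3 go.py 0.4482 -0.1903 0.026 -0.54
```

```text
t 18.18 pos [ 0.4463 -0.1891  0.0628] rpy [-3.1415  0.0066 -0.5393] gap 0.0854 F [-2.2  0.1 -1.3]
tool-units total [0.12 0.   1.84] turn units 0.01
```

View pics/z9.png

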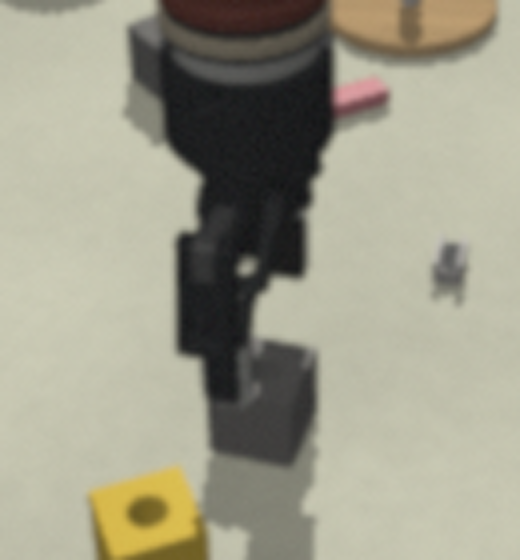

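{"op": "drive_tool", "data": {
  "deltas": [
    [[1,0.04,0,0.5,0],[1,0,0,0.6,0],[1,0,0,0.5,0],[1,0,0,0.2,0],[1,0,0,0,0]]
  ]
}}

```text
time: 18.6
eef_pos: [0.4487, -0.1906, 0.0302]
orientation: [-3.142, 0.002, -0.54]
contact_force: [-0.5, 0.2, -0.7]
finger_gap: 0.0856
```

{"op": "drive_tool", "data": {
  "deltas": [
    [[0.6,0,0,0,0],[0.4,0,0,0,0],[0.2,0,0,0,0],[0.1,0,0,0,0],[0.05,0,0,0,0]]
  ]
}}

```text
time: 19.02
eef_pos: [0.4497, -0.1912, 0.0318]
orientation: [-3.141, -0.001, -0.54]
contact_force: [-0.2, -0.5, 1.6]
finger_gap: 0.045
```

```bash
python3 go.py 0.4482 -0.1903 0.026 -0.54
```

```text
t 19.02 pos [ 0.4497 -0.1912  0.0318] rpy [-3.1414e+00 -1.1000e-03 -5.4030e-01] gap 0.045 F [-0.2 -0.5  1.6]
tool-units total [-0.09  0.    0.29] turn units -0.0
```

{"op": "drive_tool", "data": {
  "deltas": [
    [[0.1,-0.06,0,0.1,0],[0.1,0,0,0.1,0],[0.1,0,0,0.06,0],[-0.1,0,0,0,0],[-0.4,0,0,0,0]]
  ]
}}

```text
time: 19.43
eef_pos: [0.4483, -0.1904, 0.026]
orientation: [3.142, 0.0, -0.54]
contact_force: [0.4, -0.4, -1.0]
finger_gap: 0.0414
```

{"op": "drive_tool", "data": {
  "deltas": [
    [[-0.6,0,0,0,0],[-1,0,0,0,0],[-1,0,0,0,0],[-1,0,0,0,0],[-1,0,0,0,0]]
  ]
}}

```text
time: 19.85
eef_pos: [0.4482, -0.1904, 0.026]
orientation: [3.142, 0.0, -0.54]
contact_force: [-0.2, 0.2, -0.8]
finger_gap: 0.0411
```

```bash
python3 go.py 0.4482 -0.1903 0.12 -0.54
```

```text
t 19.85 pos [ 0.4482 -0.1904  0.026 ] rpy [ 3.1416e+00  2.0000e-04 -5.4020e-01] gap 0.0411 F [-0.2  0.2 -0.8]
tool-units total [-0.  -0.  -4.7] turn units -0.0
```

The grip is seated (41 mm gap, matching the 42 mm spacer with the 1 mm reading bias seen before). I lift and carry it to the turntable.

{"op": "drive_tool", "data": {
  "deltas": [
    [[-1,0,0,-0.5,0],[-1,0,0,-1,0],[-1,0,0,-1,0],[-1,0,0,-1,0],[-1,0,0,-1,0]]
  ]
}}

```text
time: 20.27
eef_pos: [0.4483, -0.1904, 0.1178]
orientation: [-3.142, -0.001, -0.54]
contact_force: [1.3, -0.2, -0.4]
finger_gap: 0.0413
```

{"op": "drive_tool", "data": {
  "deltas": [
    [[-1,0,-0.4,-0.7,0],[-1,-0.05,-0.8,0,0],[-1,-0.05,-1,0,0],[-1,-0.05,-1,0,0],[-1,-0.05,-1,0,0]]
  ]
}}

```text
time: 20.68
eef_pos: [0.4886, -0.1157, 0.1312]
orientation: [-3.141, -0.001, -0.541]
contact_force: [0.1, 0.0, -0.4]
finger_gap: 0.0409
```

{"op": "drive_tool", "data": {
  "deltas": [
    [[-1,-0.05,-1,0,0],[-1,-0.05,-1,0,0],[-1,-0.05,-1,0,0],[-1,-0.05,-1,0,0],[-1,-0.05,-1,0,0]]
  ]
}}

```text
time: 21.1
eef_pos: [0.5357, -0.027, 0.131]
orientation: [-3.141, -0.001, -0.54]
contact_force: [-0.2, -0.9, -0.8]
finger_gap: 0.0409
```

{"op": "drive_tool", "data": {
  "deltas": [
    [[-1,-0.05,-1,0,0],[-1,-0.05,-1,0,0],[-1,-0.05,-1,0,0],[-1,-0.05,-1,0,0],[-1,-0.05,-1,0,0]]
  ]
}}

```text
time: 21.52
eef_pos: [0.5828, 0.0613, 0.131]
orientation: [-3.141, -0.001, -0.54]
contact_force: [-0.0, 0.0, -1.3]
finger_gap: 0.0414
```

```bash
python3 go.py 0.641 0.1695 0.13 -0.54
```

```text
t 21.52 pos [0.5828 0.0613 0.131 ] rpy [-3.1413e+00 -5.0000e-04 -5.4010e-01] gap 0.0414 F [-0.   0.  -1.3]
tool-units total [-0.29 -6.13  0.05] turn units -0.0
```

{"op": "drive_tool", "data": {
  "deltas": [
    [[-1,-0.05,-1,0,0],[-1,-0.05,-1,0,0],[-1,-0.05,-1,0,0],[-1,-0.05,-1,0,0],[-1,-0.05,-1,0,0]]
  ]
}}

```text
time: 21.93
eef_pos: [0.63, 0.1497, 0.1309]
orientation: [-3.141, -0.0, -0.54]
contact_force: [0.0, -0.2, -1.0]
finger_gap: 0.0411
```

{"op": "drive_tool", "data": {
  "deltas": [
    [[-1,-0.04,-0.9,0,0],[-1,0,-0.2,0,0],[-1,0,0,0,0],[-1,0,0,0,0],[-1,0,0,0,0]]
  ]
}}

```text
time: 22.35
eef_pos: [0.6397, 0.1671, 0.1301]
orientation: [3.141, 0.0, -0.541]
contact_force: [0.1, 0.2, -0.4]
finger_gap: 0.0413
```

```bash
python3 go.py 0.641 0.1695 0.13 -0.54; python3 look.py side 10 240 120 350 230; python3 go.py 0.641 0.1695 0.13 -0.54
```

```text
t 22.35 pos [0.6397 0.1671 0.1301] rpy [ 3.1409e+00  2.0000e-04 -5.4090e-01] gap 0.0413 F [ 0.1  0.2 -0.4]
tool-units total [-0.01 -0.14  0.01] turn units -0.01
t 22.4 pos [0.6398 0.167  0.1301] rpy [ 3.1411e+00  2.0000e-04 -5.4110e-01] gap 0.0415 F [ 0.2 -0.2 -1.4]
tool-units total [-0.01 -0.14  0.01] turn units -0.01
```

View pics/z10.png

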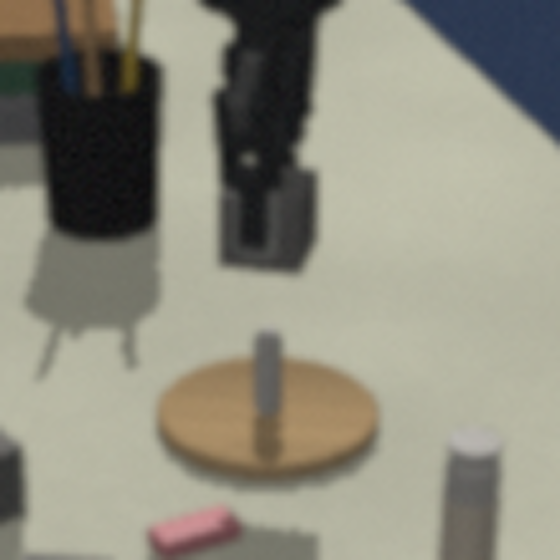

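```bash
cat > sp.py <<'E'
from pinfit import *
cam=C['side']
def wres(img,layers,roi,mask):
    x0,y0,x1,y1=roi; H,W=y1-y0,x1-x0
    lab=np.zeros((H*S,W*S),np.uint8)
    for i,L in enumerate(layers):
        p=(cam.proj(L)+0.5-[x0,y0])*S-0.5
        hull=cv2.convexHull(p.astype(np.float32))[:,0]
        cv2.fillConvexPoly(lab,np.round(hull*16).astype(np.int32),i+1,shift=4)
    A=[]
    for i in range(len(layers)+1):
        m=cv2.GaussianBlur((lab==i).astype(np.float32),(0,0),.7*S)
        A.append(cv2.resize(m,(W,H),interpolation=cv2.INTER_AREA).ravel())
    w=mask[y0:y1,x0:x1].ravel()>0
    A=np.array(A).T[w]; Y=img[y0:y1,x0:x1].reshape(-1,3).astype(float)[w]
    C_=np.linalg.lstsq(A.T@A+1e-3*np.eye(A.shape[1]),A.T@Y,rcond=None)[0]
    return (np.clip(np.abs(Y-A@C_),0,60)**2).mean()
def nm(f,p0,st):
    p=np.array(p0,float)
    for k in range(3):
        sim=np.vstack([p]+[p+np.eye(len(p))[i]*st[i]*(.5**k)*(-1)**k for i in range(len(p))])
        r=minimize(f,p,method='Nelder-Mead',options=dict(initial_simplex=sim,xatol=1e-5,fatol=1e-3)); p=r.x
    return p,r.fun
def held(img,p0,z0,finger,yaw):
    P=cam.proj(np.r_[sq(p0[0],p0[1],yaw,.021,z0),sq(p0[0],p0[1],yaw,.021,z0+.04)])
    a=np.floor(P.min(0)).astype(int);b=np.ceil(P.max(0)).astype(int)
    roi=[a[0]-5,a[1]+4,b[0]+6,b[1]+6]
    m=np.ones(img.shape[:2],np.uint8); m[:finger[3],finger[0]:finger[2]]=0
    f=lambda p:wres(img,box_layers(cam,p[0],p[1],yaw,.021,z0,z0+.04),roi,m)
    return nm(f,p0,[.003,.003])
def spindle(img,p0):
    u,v=cam.proj([[p0[0],p0[1],.058]])[0]
    roi=[int(u)-7,int(v)-6,int(u)+8,int(v)+14]; m=np.ones(img.shape[:2],np.uint8)
    f=lambda p:wres(img,m_tt(cam,[p[0],p[1],-.0135,-.041]),roi,m)
    return nm(f,p0,[.003,.003])
E
python3 - <<'E'
from sp import *
i=cv2.imread("pics/side10.png")
for F in((286,0,295,170),(285,0,296,171)):
    print('held',held(i,[.641,.167],.1041,F,-.541))
print('spindle',spindle(i,[.6418,.1695]), spindle(cv2.imread("pics/side0.png"),[.6418,.1695]))
p,f,_=fit(m_tt,[(i,cam)],[.6418,.1688,-.0137,-.0416],[.002,.002,.001,.001],margin=3);print(p,f)
E
```

```text
held (array([0.63984271, 0.16696115]), np.float64(54.2298600699647))
held (array([0.63997641, 0.16736198]), np.float64(51.23694448013411))
spindle (array([0.6403397, 0.1656883]), np.float64(6.254913895237563)) (array([0.6403162 , 0.16569493]), np.float64(5.919096236208894))
[ 0.64182177  0.16886209 -0.01381757 -0.04219494] 35.8935167923244
```

{"op": "drive_tool", "data": {
  "deltas": [
    [[-1,0.04,-0.09,0.3,0],[-1,0,0,0.6,0],[-1,0,0,0.6,0],[-1,0,0,0.35,0],[-1,0,0,0,0]]
  ]
}}

```text
time: 22.82
eef_pos: [0.6395, 0.1686, 0.0891]
orientation: [3.138, 0.005, -0.54]
contact_force: [-0.3, 1.0, -0.9]
finger_gap: 0.0411
```

{"op": "drive_tool", "data": {
  "deltas": [
    [[-1,0,0,0,0],[-1,0,0,0,0],[-1,0,0,0,0],[-1,0,0,0,0],[-1,0,0,0,0]]
  ]
}}

```text
time: 23.23
eef_pos: [0.6422, 0.1692, 0.0939]
orientation: [-3.141, -0.001, -0.54]
contact_force: [-0.9, 0.4, -0.9]
finger_gap: 0.0413
```

```bash
python3 go.py 0.6414 0.1681 0.092 -0.54; python3 look.py side 11 260 140 330 220; python3 look.py top 11 215 150 300 235; cp pics/z11.png pics/z11t.png
python3 - <<'E'
from sp import *
i=cv2.imread("pics/side11.png"); e=ctrl.read_state()['eef_pos']; z0=e[2]-.026
x0,y0=262,145
big=cv2.resize(i[y0:y0+70,x0:x0+70],None,fx=8,fy=8,interpolation=cv2.INTER_CUBIC)
def dr(P,c): cv2.polylines(big,[((cam.proj(P)-[x0,y0]+.5)*8-.5).astype(int)],True,c,1)
dr(sq(e[0],e[1],-.541,.021,z0),(0,0,255));dr(sq(e[0],e[1],-.541,.021,z0+.04),(0,0,255)); dr(circ(e[0],e[1],.0086,z0),(0,0,255))
dr(circ(.6403,.1657,.004,.058),(0,255,0));dr(circ(.6403,.1657,.0075,.052),(0,255,0));dr(circ(.6403,.1657,.0075,.01),(0,255,0))
dr(circ(.6418,.1689,.06,.01),(255,0,0));dr(circ(.6418,.1689,.004,.058),(255,0,0))
top=cv2.imread("pics/z11t.png"); cv2.imwrite("pics/z11s.png",big); print(z0)
E
```

```text
t 23.23 pos [0.6422 0.1692 0.0939] rpy [-3.1408e+00 -1.0000e-03 -5.4010e-01] gap 0.0413 F [-0.9  0.4 -0.9]
tool-units total [-0.01  0.07  0.09] turn units -0.0
0.06759320264473262
```

View pics/z11s.png

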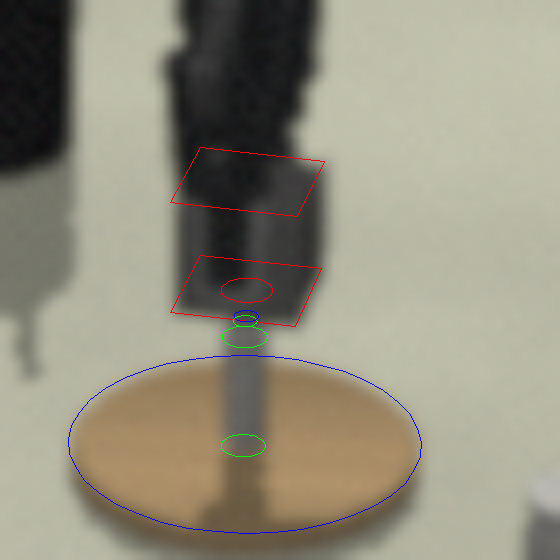

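View pics/z11t.png

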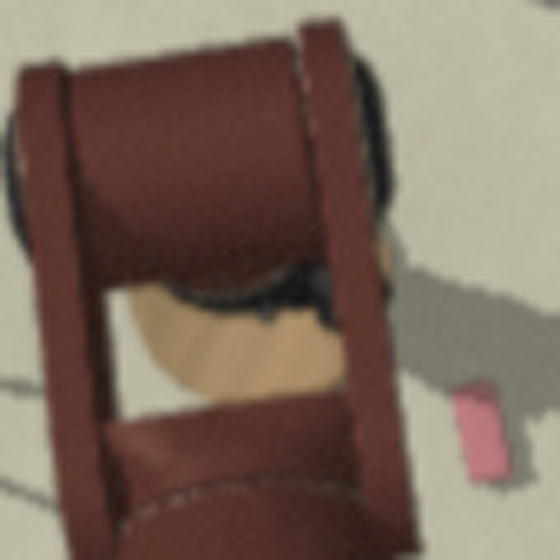

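Run:
```python
from sp import *
i=cv2.imread("pics/side11.png")
for F in((286,0,294,182),(285,0,295,183)):
  for zo in (.0676,):
    print('held',held(i,[.642,.169],zo,F,-.541))
```

```text
held (array([0.64215686, 0.16851317]), np.float64(304.0817650948569))
held (array([0.64237684, 0.16774802]), np.float64(314.8011995690519))
```

{"op": "drive_tool", "data": {
  "deltas": [
    [[-1,-0.03,0.06,0.08,0],[-1,0,0,0.08,0],[-1,0,0,0.08,0],[-1,0,0,0.08,0],[-1,0,0,0.06,0]]
  ]
}}

```text
time: 23.75
eef_pos: [0.6404, 0.1684, 0.0851]
orientation: [3.141, 0.0, -0.54]
contact_force: [0.0, 1.4, -1.2]
finger_gap: 0.0407
```

{"op": "drive_tool", "data": {
  "deltas": [
    [[-1,0,0,0.06,0],[-1,0,0,0.06,0],[-1,0,0,0.06,0],[-1,0,0,0.06,0],[-1,0,0,0,0]]
  ]
}}

```text
time: 24.17
eef_pos: [0.6407, 0.1685, 0.0806]
orientation: [-3.141, 0.0, -0.54]
contact_force: [-0.4, 1.4, -1.0]
finger_gap: 0.0412
```

{"op": "drive_tool", "data": {
  "deltas": [
    [[-1,0,0,0.06,0],[-1,0,0,0.06,0],[-1,0,0,0.06,0],[-1,0,0,0.06,0],[-1,0,0,0,0]]
  ]
}}

```text
time: 24.58
eef_pos: [0.6416, 0.1697, 0.077]
orientation: [-3.138, -0.001, -0.54]
contact_force: [1.4, 5.7, 1.9]
finger_gap: 0.041
```

Touching the taper: the spindle nudges the spacer towards +y with about 6 N, so I shift that way before going on.

{"op": "drive_tool", "data": {
  "deltas": [
    [[-1,-0.02,-0.05,0,0],[-1,-0.01,-0.05,0,0],[-1,0,0,0,0],[-1,0,0,0,0],[-1,0,0,0,0]]
  ]
}}

```text
time: 25.0
eef_pos: [0.6411, 0.1704, 0.0756]
orientation: [3.142, 0.0, -0.54]
contact_force: [1.7, 3.3, -0.3]
finger_gap: 0.0413
```

{"op": "drive_tool", "data": {
  "deltas": [
    [[-1,0,-0.06,0,0],[-1,0,0,0.05,0],[-1,0,0,0.05,0],[-1,0,0,0.05,0],[-1,0,0,0,0]]
  ]
}}

```text
time: 25.42
eef_pos: [0.6412, 0.1711, 0.0721]
orientation: [3.14, 0.001, -0.54]
contact_force: [-0.2, 0.8, -1.0]
finger_gap: 0.0412
```

Side force is gone and the base is at 46 mm, past the taper. I slide it down.

{"op": "drive_tool", "data": {
  "deltas": [
    [[-1,0,-0.01,0.1,0],[-1,0,0,0.1,0],[-1,0,0,0.1,0],[-1,0,0,0.1,0],[-1,0,0,0.1,0]]
  ]
}}

```text
time: 25.83
eef_pos: [0.6418, 0.1716, 0.0626]
orientation: [3.141, 0.0, -0.54]
contact_force: [-0.2, 0.4, -0.8]
finger_gap: 0.0414
```

{"op": "drive_tool", "data": {
  "deltas": [
    [[-1,0,0,0.1,0],[-1,0,0,0.1,0],[-1,0,0,0.1,0],[-1,0,0,0.1,0],[-1,0,0,0.1,0]]
  ]
}}

```text
time: 26.25
eef_pos: [0.6419, 0.1716, 0.0527]
orientation: [3.142, 0.0, -0.54]
contact_force: [-0.1, 0.1, 0.3]
finger_gap: 0.0413
```

{"op": "drive_tool", "data": {
  "deltas": [
    [[-1,0,0,0.1,0],[-1,0,0,0.1,0],[-1,0,0,0.1,0],[-1,0,0,0.1,0],[-1,0,0,0,0]]
  ]
}}

```text
time: 26.67
eef_pos: [0.6415, 0.1715, 0.0443]
orientation: [3.141, 0.001, -0.54]
contact_force: [-0.5, -0.6, -0.7]
finger_gap: 0.0411
```

Base about 18 mm up, 8 mm above the disc. I finish gently.

{"op": "drive_tool", "data": {
  "deltas": [
    [[-1,0,0,0.06,0],[-1,0,0,0.06,0],[-1,0,0,0.06,0],[-1,0,0,0.06,0],[-1,0,0,0.06,0]]
  ]
}}

```text
time: 27.08
eef_pos: [0.6419, 0.1716, 0.0388]
orientation: [-3.142, -0.0, -0.54]
contact_force: [0.2, -0.2, -0.6]
finger_gap: 0.041
```

{"op": "drive_tool", "data": {
  "deltas": [
    [[-1,0,0,0.04,0],[-1,0,0,0.03,0],[-1,0,0,0.02,0],[-1,0,0,0,0],[-1,0,0,0,0]]
  ]
}}

```text
time: 27.5
eef_pos: [0.6419, 0.1716, 0.0371]
orientation: [3.142, -0.0, -0.54]
contact_force: [0.5, -0.2, -1.0]
finger_gap: 0.0411
```

{"op": "drive_tool", "data": {
  "deltas": [
    [[-1,0,0,0.02,0],[-1,0,0,0.02,0],[-1,0,0,0.01,0],[-1,0,0,0,0],[-1,0,0,0,0]]
  ]
}}

```text
time: 27.92
eef_pos: [0.6418, 0.1716, 0.0361]
orientation: [3.142, 0.0, -0.54]
contact_force: [-0.5, -0.4, -0.2]
finger_gap: 0.0414
```

Standing on the disc, or within a fraction of a millimetre of it. I release slowly and back off straight up.

{"op": "drive_tool", "data": {
  "deltas": [
    [[-0.6,0,0,0,0],[-0.3,0,0,0,0],[-0.1,0,0,0,0],[0.05,0,0,0,0],[0.2,0,0,0,0]]
  ]
}}

```text
time: 28.33
eef_pos: [0.642, 0.1716, 0.0363]
orientation: [-3.141, -0.0, -0.54]
contact_force: [0.1, -0.3, -0.1]
finger_gap: 0.051
```

{"op": "drive_tool", "data": {
  "deltas": [
    [[0.4,0,0,0,0],[0.6,0,0,0,0],[0.8,0,0,0,0],[0.8,0,0,0,0],[0.8,0,0,0,0]]
  ]
}}

```text
time: 28.75
eef_pos: [0.6419, 0.1716, 0.0361]
orientation: [-3.142, -0.0, -0.54]
contact_force: [1.2, 0.1, 0.9]
finger_gap: 0.0768
```

{"op": "drive_tool", "data": {
  "deltas": [
    [[0.8,0,0,-0.3,0],[0.8,0,0,-0.6,0],[0.8,0,0,-0.9,0],[0.8,0,0,-1,0],[0.8,0,0,-1,0]]
  ]
}}

```text
time: 29.17
eef_pos: [0.642, 0.1716, 0.1141]
orientation: [-3.141, -0.001, -0.54]
contact_force: [-0.6, 0.8, 0.6]
finger_gap: 0.0765
```

{"op": "drive_tool", "data": {
  "deltas": [
    [[0.8,0,0,-1,0],[0.8,0,0,-1,0],[0.8,0,0,-1,0],[0.8,0,0,-1,0],[0.8,0,0,-0.5,0]]
  ]
}}

```text
time: 29.58
eef_pos: [0.6433, 0.1718, 0.2071]
orientation: [-3.138, -0.005, -0.54]
contact_force: [-0.1, -0.5, 1.7]
finger_gap: 0.0768
```

{"op": "drive_tool", "data": {
  "deltas": [
    [[0.8,-0.9,0.5,0,0],[0.8,-0.9,0.5,0,0],[0.8,-0.9,0.5,0,0],[0.8,-0.9,0.5,0,0],[0.8,-0.9,0.5,0,0]]
  ]
}}

```text
time: 30.0
eef_pos: [0.5379, 0.175, 0.2024]
orientation: [-3.141, -0.0, -0.54]
contact_force: [-1.0, -0.1, -0.0]
finger_gap: 0.0768
```

{"op": "drive_tool", "data": {
  "deltas": [
    [[0.8,-0.9,0.5,0,0],[0.8,-0.5,0.3,0,0],[0.8,0,0,0,0],[0.8,0,0,0,0],[0.8,0,0,0,0]]
  ]
}}

```text
time: 30.42
eef_pos: [0.5073, 0.1757, 0.2026]
orientation: [-3.141, -0.001, -0.54]
contact_force: [0.2, -0.1, -0.4]
finger_gap: 0.0767
```

```bash
python3 look.py side 12 200 150 400 320; python3 look.py top 12b 215 140 420 300; python3 go.py .6 .1 .2
```

```text
t 30.52 pos [0.5075 0.1756 0.2024] rpy [-3.1413e+00 -4.0000e-04 -5.4050e-01] gap 0.0771 F [0.9 0.1 0.5]
tool-units total [5.91 0.86 0.12] turn units None
```

View pics/z12.png

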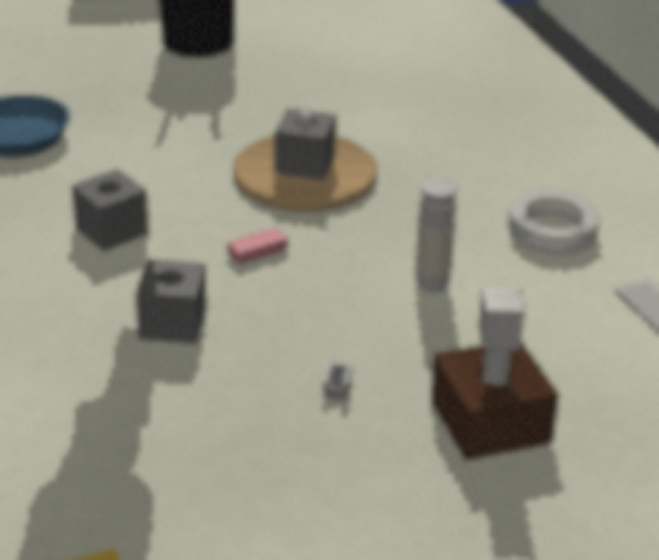

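View pics/z12b.png

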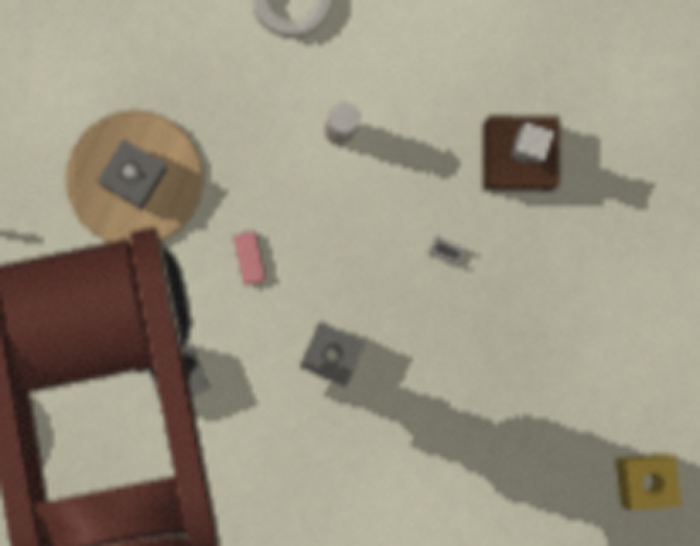

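The pictures show the spacer flat on the disc with the spindle through its bore. The pin is upright in the stand, the other two spacers and everything else are where they were, and the arm is clear of all of it. I hand in.

```bash
python3 -c "
from rig import ctrl
print(ctrl.sign_off())"
```

```text
the job is handed in; nothing more can be done
None
```

The job is done and handed in at about 31 s; no verdict was reported.

- **Finding the spacer:** I tried the pin first in the grey spacer nearest to it (top view pixel 378,257). It went down with no load to about 2 mm above the desk, well past where a step would have stopped it. I did not need to try the other two, and I left the yellow look-alike alone.
- **Pin:** It is back upright in its stand. The tool was at the same height on release as at pick-up, which puts the pin on the hole's floor, and the side picture looks as it did at the start.
- **Spacer on the spindle:** It touched the taper on the way down with about 6 N sideways. I shifted about 3 mm towards +y, the force went away, and it slid down and was released with the tool 36.1 mm up (36.0 mm expected on the disc).
- **Last checks:** The final pictures show that spacer flat on the disc with the spindle through its bore. The other two spacers and all the bystanders in view look unmoved, and the gripper is clear at about 0.2 m height. In the last top picture the arm partly hid one of those two spacers, but the side view shows it standing upright.
- **Disagreements:** The two cameras differed by about 2–4.5 mm. At the turntable, the side-view fits of the spindle tip and the disc differed by about 3.5 mm. The contact force settled it in favour of the top-view position.

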